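# Close up a row of jars and hold the spacer block pressed against it

### The job

Two low wooden racks each hold a row of three loosely spaced balm jars between guide rails; only in one of them is there enough slack for the wooden spacer block once its row is closed up. In that rack slide the jars, upright, up against the thick end stop so that they stand in single file without gaps, stand the spacer block upright in the gap left between the last jar and the cross bar, all the way down, and finish while still holding the block, pressing it firmly against the last jar so that the whole row is held flush against the end stop. Do not push the block into the other rack, leave that rack's jars where they are, and do not disturb the tape roll or the brown atomiser.

Things in the scene. Friction and masses are not known exactly. Their poses are not given: they have to be found in the camera images.
- rack_1: fixed wooden rack without floor, 206x76 mm. Origin: centre of underside, on the worktop; +x runs along the lane to the end stop, away from the robot. Rails 12 mm wide, 18 high; lane 52 mm wide centred on y=0. Pale end stop 14 mm thick, 26 high, inner face x=+89 mm; cross bar 12 mm thick, 18 high, inner face x=-91 mm. Lane 180 mm long: its three jars leave 42 mm, room for the spacer
- rack_2: second fixed rack, same outside size, axes, rails and cross bar, but its end stop is 36 mm thick, inner face x=+67 mm: lane 158 mm long, its three jars leave 20 mm, too little for the spacer. Either rack may stand left or right
- jar_a: dark balm jar with black screw lid, 46 mm diameter (lid 45 mm), 40 mm high, 90 g, slides on the worktop; in rack_1, nearest the end stop. Origin: centre of its underside, z up
- jar_b: same jar, in rack_1, the middle one
- jar_c: same jar, in rack_1, nearest the cross bar
- jar_d: same jar, in rack_2, nearest the end stop (leave alone)
- jar_e: same jar, in rack_2, the middle one (leave alone)
- jar_f: same jar, in rack_2, nearest the cross bar (leave alone)
- spacer: pale wooden spacer block with a dark band, standing upright and loose on the worktop, 30 mm (its x) by 46 mm (its y) by 84 mm high, about 90 g. Origin: centre of its underside. It goes into the lane with its 30 mm thickness along the lane. Beyond it, away from the robot, stands a fixed open sample case with a tall raised lid: move round or over it
- tape_roll: roll of pale tape lying flat, 66 mm diameter, 20 mm high, bystander; origin: centre of its underside
- atomiser: brown square atomiser bottle with black cap, 30 x 30 x 92 mm, bystander; origin: centre of its underside
Things that resemble listed ones, but are neither listed nor needed, are in the scene too. Leave any blue, orange or purple look-alike of the jar_c alone.

How it is judged:
By the outcome, as a careful person would: the job done as asked, in the order asked, and still so for the second after the job is handed in, while the arm keeps its last pose, push and grip.
It also fails if it takes over 72 s, if anything falls off the work surface, if the arm or the gripper's body presses on something with over 40 N, if the wrist force passes 120 N, or if a joint passes its speed limit or range.

### The arm

A 6-joint arm with a two-finger parallel gripper is mounted at the origin on a cart in front of the work surface, level with it; the furniture and walls round the work are solid. World frame = base frame: x ahead of the robot, y to its left, z up, the work surface at z = 0. Lengths are in m, angles in degrees, forces in N, time in s.
With the tool pointing down it reaches from about 0.4 to 0.825 m from the base axis. Payload 7 kg.
Tool frame: the origin (TCP) lies midway between the tips of the shut fingers; the grasp point (between the pads) lies 19 mm behind it; z points along the fingers, y is the direction in which the jaws open and shut (so a half turn about z gives the same grasp; the last joint's range is limited). The gripper opens to 88 mm and grips with 3 to 60 N. Pads are 19 mm wide; open, the fingers measure 130 mm over their backs; the gripper's body (78 mm by 193 mm) begins 47 mm behind the grasp point.
Start: joints at [-55.457, 20.546, 0.682, 0, -70.136, -16.507], TCP at [0.209, -0.642, 0.227] pointing down, gripper open.
Joint ranges: [-176.03, 176.03], [-82.01, 121.73], [-58.28, 71.71], [-173.87, 95.51], [-174.79, -0.11], [-173.66, 173.66]. Speed limits (degrees/s): [136.94, 136.94, 172.46, 180, 180, 180].

### API

Orientations are given as [roll, pitch, yaw] about the fixed x, y, z axes, in that order (R = Rz(yaw) Ry(pitch) Rx(roll)).
In Python, from plant import r gives the robot as it stands. The module is installed in compiled form; this text tells all that it offers.
- The arm moves only by the tool send_rows, never from a script. Its argument "motion" is a list of rows, each an object with "travel": the shift along the tool's x, y, z in m, a list of three; "spin": the turn about the tool's z in degrees. In form: [{"travel": [tx, ty, tz], "spin": spin}, ...]. A call has 1 to 5 rows; each row shifts and turns the pose as measured when the row begins, along the tool's axes as they then stand; what a row does not reach is not made up. A row lasts 1/12 s, in which the tool goes at most 41.7 mm and 7.16 degrees, less where a joint would pass 70% of its speed; a pose out of reach is approached as far as the arm can. A call is refused whole if a number of a shift passes 0.0417 or a number of a turn 7.16, either way. A call with a gripper value outside its range is refused whole. "gripper" is the gripper command: -1 is shut, 1 is fully open, values between are in proportion, set as the call begins (left out, the last holds). The fingers move at their own pace and stop on an object; "squeeze" is the grip in N (left out, the last holds). Time passes only in rows, so rows that do not move let the fingers close. It gives the time, the measured TCP pose, the force and the opening at its end, in the units of the state.
- r.get_state(): the state, without advancing time (a new reading comes with each control period).
- r.capture(name): name is "scene" or "side" or "wrist"; returns (picture, depth): 384x512x3 uint8, blue, green, red; 384x512 float32, m along the optical axis (not along the pixel's ray), 0 where there is no reading.
- r.get_calibration(name): a dict with "fov_y" (degrees; the focal length in pixels is half the picture's height over the tangent of half this angle, whatever the lens; pixels are square), "cx", "cy" (the principal point, pixels), "k1" (the pictures are not rectified: a ray, as slopes to the right and down, at radius r is drawn at 1 + k1 r^2 times it, then the intrinsics apply), "origin" and "orientation" of the camera in the world. Camera axes: x right, y down, z forward; pixel columns grow to the right and rows downward; lengths in m; the calibration is good to about 2 mm. A picture is of the moment at which its call begins: read the wrist's pose just before it. get_calibration takes no time and is no camera call; for the wrist camera it gives the pose at the moment of the call.
- r.close_job(): hands the job in, once; it reports no verdict.
Trained networks look in the newest picture that a camera, given by its name, has taken for a name from the list of things; names that differ only in an ending like _2 or _b are one class to them, and where a whole thing is asked for, a point or a joint stands for the part that bears it (a point fixed in the world has none). Each returns a list of dicts, best first, with "conf" (0 to 1); they miss things now and then, are a little off and sometimes report something else, mostly with a low value. They report only what shows in the picture. A call takes as long as a camera call. They do not tell look-alikes from the thing itself.
- r.boxes_of(camera, target): "at" ([x, y, z] in m, in the coordinates of the camera as it stood for that picture, good to about 4 mm: the middle of the surface that is visible of it).
- r.pinpoint(camera, target): "at" ([x, y, z] in m, in the coordinates of the camera as it stood for that picture, good to about 4 mm: a listed point, or the origin of a listed thing).
The state is a dict: "time_s": time; "joints": joint angles; "qd": joint speeds; "joint_torque": joint torques, N m; "tcp_pos": TCP position; "eef_rot": TCP orientation; "contact_force": force on the tool from outside, world axes, zero at the start; "moment": the same for the moment, N m; "gripper_width": finger opening in m.
Only numpy, scipy, OpenCV 4.12 (cv2) and the standard library are available. Lean on these libraries where they do the work, as an engineer would, in place of code of your own. Each camera call takes 0.05 s, during which the arm holds its last target. There are 200 camera calls.

## Working session

There is one attempt and no reset: what is moved stays moved. The work goes in short steps, Python scripts to look and compute and a tool call to move; the robot and the scene stay as the last step left them, time stands still between calls to the robot, and variables do not carry over. Pictures are saved under pics/ and viewed, about 8 in all and at most 12, crops included, and the job is handed in when it is done.

Besides the shell and the picture viewer there is one more tool, called after "Emit:" as a command line: name --argument value ..., lists and objects as JSON in quotes. send_rows: Moves the arm, as the interface text tells. Its arguments: {"type":"object","properties":{"motion":{"type":"array"},"gripper":{"type":"number"},"squeeze":{"type":"number"}},"required":["motion"]}

```bash
mkdir -p pics; cat > h.py <<'E'
import numpy as np, cv2
from scipy.spatial.transform import Rotation as R
from plant import r
def cal(n):
    c=r.get_calibration(n); f=192/np.tan(np.radians(c['fov_y']/2))
    return c,f
def Rm(o): 
    o=np.array(o,float)
    return o if o.shape==(3,3) else R.from_euler('xyz',o,degrees=True).as_matrix()
def toworld(c,p): return Rm(c['orientation'])@np.array(p)+np.array(c['origin'])
def cloud(n,depth,c,f):
    v,u=np.mgrid[0:384,0:512].astype(np.float32)
    K=np.array([[f,0,c['cx']],[0,f,c['cy']],[0,0,1]]); d=np.array([c['k1'],0,0,0,0])
    s=cv2.undistortPoints(np.stack([u.ravel(),v.ravel()],1)[:,None].astype(np.float64),K,d).reshape(384,512,2)
    P=np.dstack([s*depth[...,None],depth])
    return P@Rm(c['orientation']).T+np.array(c['origin'])
def snap(n,name):
    c,f=cal(n); im,d=r.capture(n); cv2.imwrite(f'pics/{name}.png',im)
    return c,f,im,d,cloud(n,d,c,f)
def find(n,t,c,fn=None):
    return [(round(o['conf'],2),np.round(toworld(c,o['at']),3).tolist()) for o in (fn or r.pinpoint)(n,t)]
E
python3 - <<'E'
from h import *
print(r.get_state())
for n in ['scene','side']:
    c,f,im,d,P=snap(n,n); print(n,c); np.save(n+'.npy',P)
    for t in ['rack_1','jar_a','spacer','tape_roll','atomiser']: print(t,find(n,t,c))
a,b=cv2.imread('pics/scene.png'),cv2.imread('pics/side.png')
cv2.imwrite('pics/both.png',np.hstack([a,b])[:, :])
E
```

```text
{'time_s': 0.0, 'joints': array([-5.54573403e+01,  2.05883954e+01,  6.33895470e-01, -2.11720900e-02,
       -7.01375613e+01, -1.65080626e+01]), 'qd': array([ 0.0171939 , -0.07559395,  0.00698664,  0.06318227, -0.07893065,
       -0.01528539]), 'joint_torque': array([-5.38078948e-04, -5.82715917e+01,  2.93045139e+01,  6.99713096e+00,
        6.86232830e-03, -1.04515620e-04]), 'tcp_pos': array([ 0.20880746, -0.6413608 ,  0.22565463]), 'eef_rot': array([ 1.79906078e+02, -7.07887199e-03, -1.61972607e+02]), 'contact_force': array([ 0.24875058,  0.90508492, -0.91595177]), 'moment': array([-0.00835524, -0.036035  , -0.01502776]), 'gripper_width': 0.08749416158625396}
scene {'fov_y': 54.265151003504066, 'cx': 253.57791718943753, 'cy': 195.32831019740402, 'k1': -0.06838303236416383, 'origin': array([-0.0244662 , -0.31500109,  0.78480314]), 'orientation': array([-1.37358670e+02, -1.12938025e-01, -5.89400454e+01])}
rack_1 [(0.8, [0.542, -0.073, -0.002]), (0.78, [0.514, 0.292, 0.006])]
jar_a [(0.82, [0.474, -0.071, 0.001]), (0.75, [0.569, 0.285, -0.004]), (0.74, [0.53, -0.073, -0.001]), (0.6, [0
[... 207 characters left out ...]
5976065, 'cx': 255.25678779132477, 'cy': 189.00012015551843, 'k1': 0.05257839164412596, 'origin': array([0.16270165, 1.04920085, 0.88658919]), 'orientation': array([-1.27700170e+02, -8.52614510e-02, -1.58441844e+02])}
rack_1 [(0.86, [0.511, 0.285, 0.001]), (0.72, [0.543, -0.079, 0.003])]
jar_a [(0.85, [0.452, 0.292, 0.001]), (0.84, [0.512, 0.286, -0.001]), (0.72, [0.574, 0.279, 0.004]), (0.69, [0.578, -0.074, -0.001]), (0.68, [0.475, 0.394, -0.002]), (0.65, [0.532, -0.075, -0.0]), (0.57, [0.593, 0.389, 0.003]), (0.56, [0.374, 0.372, -0.0]), (0.55, [0.481, -0.074, 0.0])]
spacer [(0.55, [0.395, -0.224, -0.001])]
tape_roll [(0.7, [0.371, 0.057, -0.001])]
atomiser [(0.52, [0.688, 0.088, 0.001])]
```

View pics/scene.png

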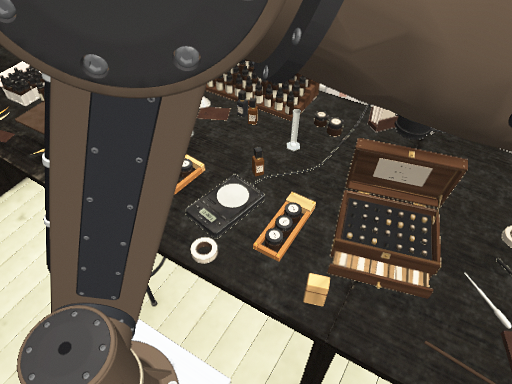

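View pics/side.png

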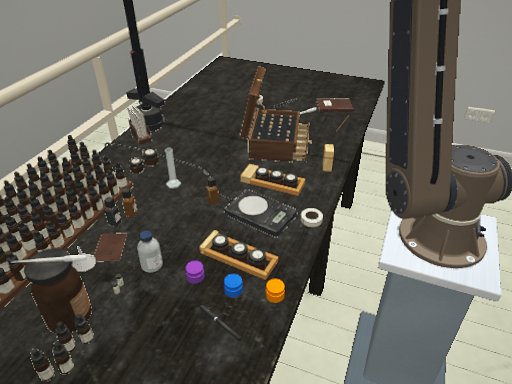

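Left rack (side view, ~(240,250)) has jars about 60 mm apart. The right rack (~(273,178)) has them at 50 mm with a thick end stop. So rack_1 looks like the left one; I'll refine this with the depth.

```bash
python3 - <<'E'
from h import *
P=np.load('side.npy'); S=np.load('scene.npy')
def sel(P,cx,cy,rx,ry,z0,z1):
    m=(abs(P[...,0]-cx)<rx)&(abs(P[...,1]-cy)<ry)&(P[...,2]>z0)&(P[...,2]<z1); return P[m]
for nm,cx,cy in [('L',.512,.287),('R',.542,-.075)]:
    for w,Q in (('side',P),('scene',S)):
        q=sel(Q,cx,cy,.125,.06,.011,.032)
        if len(q)<30: continue
        b=cv2.minAreaRect(q[:,:2].astype(np.float32)); print(nm,w,len(q),b)
        yaw=np.radians(b[2]); yaw=(yaw+np.pi/4)%(np.pi/2)-np.pi/4
        ax=np.array([np.cos(yaw),np.sin(yaw)]); l=(q[:,:2]-b[0])@ax
        t=q[:,2]>.0225; n=(q[:,:2]-b[0])@np.array([-ax[1],ax[0]])
        e=l[t&(l>.05)&(abs(n)<.03)]; print(' stop top',np.percentile(e,[2,50,98]) if len(e) else None)
for w,Q in (('side',P),('scene',S)):
    q=sel(Q,.391,-.226,.045,.05,.074,.095); print('spacer',w,len(q),q[:,2].mean(),cv2.minAreaRect(q[:,:2].astype(np.float32)))
    q=sel(Q,.391,-.226,.1,.15,.02,.3); print(' near x range z',q[q[:,0]>.42].min(0) if (q[:,0]>.42).any() else None)
    q=sel(Q,.55,-.26,.15,.12,.05,.5);print(' case max z',q[:,2].max())
im=cv2.imread('pics/side.png'); a=cv2.resize(im[220:285,185:300],None,fx=6,fy=6,interpolation=3); b=cv2.resize(cv2.imread('pics/side.png')[130:200,230:345],None,fx=6,fy=6)[:210*2]
s=cv2.resize(cv2.imread('pics/scene.png')[185:310,240:350],None,fx=5,fy=5)[:600]
cv2.imwrite('pics/crop.png',cv2.resize(np.hstack([a,s[:390,:]*1]) if 0 else a,None,fx=1,fy=1))
E
```

```text
L side 909 ((0.5125446915626526, 0.28618231415748596), (0.07972277700901031, 0.20773260295391083), 83.00189971923828)
 stop top [0.05377744 0.09312254 0.10197332]
L scene 306 ((0.5661351680755615, 0.2554454505443573), (0.14266543090343475, 0.06648191809654236), 25.6306209564209)
 stop top [0.05105992 0.05803743 0.068164  ]
R side 648 ((0.542387843132019, -0.0745852142572403), (0.0816638320684433, 0.20777027308940887), 88.94467163085938)
 stop top [0.05417473 0.0829058  0.10178781]
R scene 1121 ((0.5399426221847534, -0.07355611026287079), (0.07698653638362885, 0.20944362878799438), 89.17514038085938)
 stop top [0.06793186 0.08613224 0.10321075]
spacer side 87 0.08377043702589156 ((0.39270931482315063, -0.22530795633792877), (0.02748381346464157, 0.05295078083872795), 14.756664276123047)
 near x range z [ 0.43961502 -0.35068081  0.02003025]
 case max z 0.26156306458927947
spacer scene 305 0.08185991375700587 ((0.3921505808830261, -0.2264651209115982), (0.031374070793390274, 0.04665851593017578), 16.245431900024414)
 near x range z [ 0.44270911 -0.34688951  0.02012613]
 case max z 0.25769995504297005
```

View pics/crop.png

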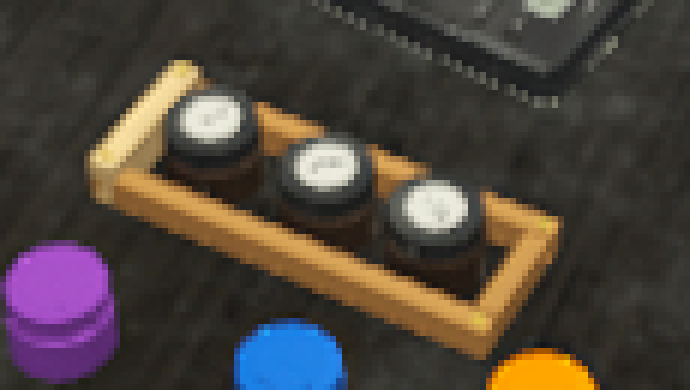

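Crop: thin end stop at left (far) end, at ~(140,125), so the left rack is rack_1, at (0.5125, 0.286) with yaw −7°. The blue, orange and purple jars stand outside it on the left. The spacer is at (0.392, −0.226) with yaw ≈ 15.5°, and the tool is already nearly aligned with it.

```bash
cat >> h.py <<'E'
def go(x,y,z,yaw):
    s=r.get_state(); M=Rm(s['eef_rot']); d=M.T@(np.array([x,y,z])-s['tcp_pos'])
    sp=-((yaw-s['eef_rot'][2]+180)%360-180)
    n=max(np.linalg.norm(d)/.041,abs(sp)/7,1e-6)
    print('t',round(s['time_s'],2),'pos',np.round(s['tcp_pos'],4),'rot',np.round(s['eef_rot'],2),'F',np.round(s['contact_force'],1),'w',round(s['gripper_width'],4))
    print('toolshift',np.round(d,4),'spin',round(sp,2),'rows>=',round(n,1),'j',np.round(s['joints']))
E
python3 - <<'E'
from h import *
S=np.load('scene.npy')
for x in (.42,.44,.46,.48,.5,.55,.6):
    m=(S[...,0]>x)&(S[...,0]<x+.02)&(S[...,1]>-.42)&(S[...,1]<-.14)&(S[...,2]>.015); q=S[m]
    if len(q): print(x,q[:,2].max().round(3),q[:,1].min().round(3),q[:,1].max().round(3))
go(.392,-.226,.226,-164.5)
E
```

```text
0.46 0.041 -0.278 -0.225
0.48 0.04 -0.358 -0.227
0.5 0.083 -0.42 -0.211
0.55 0.083 -0.42 -0.199
0.6 0.082 -0.42 -0.186
t 0.6 pos [ 0.2089 -0.6418  0.2266] rot [ 180.      0.   -161.96] F [-0.3  0.2 -0.1] w 0.0877
toolshift [-0.3028  0.3387  0.0006] spin 2.54 rows>= 11.1 j [-55.  21.   1.  -0. -70. -17.]
```

Emit:
send_rows --motion '[{"travel": [-0.0275, 0.031, 0], "spin": 0.5}, {"travel": [-0.0275, 0.031, 0], "spin": 0.5}, {"travel": [-0.0275, 0.031, 0], "spin": 0.5}, {"travel": [-0.0275, 0.031, 0], "spin": 0.5}, {"travel": [-0.0275, 0.031, 0], "spin": 0.5}]' --gripper 1

```text
time_s: 1.02
tcp_pos: [0.2933, -0.4545, 0.2228]
eef_rot: [179.9, -0.2, -165.1]
contact_force: [1.5, 0.3, 0.5]
gripper_width: 0.0877
```

Emit:
send_rows --motion '[{"travel": [-0.0255, 0.0325, 0], "spin": 0}, {"travel": [-0.0255, 0.0325, 0], "spin": 0}, {"travel": [-0.0255, 0.0325, 0], "spin": 0}, {"travel": [-0.0255, 0.0325, 0], "spin": 0}, {"travel": [-0.0255, 0.0325, 0], "spin": 0}]'

```text
time_s: 1.43
tcp_pos: [0.3742, -0.2623, 0.2239]
eef_rot: [180.0, 0.0, -165.2]
contact_force: [1.6, -0.8, -0.2]
gripper_width: 0.088
```

```bash
python3 - <<'E'
from h import *
go(.392,-.226,.20,-164.5)
c,f,im,d,P=snap('wrist','w1')
m=(abs(P[...,0]-.392)<.045)&(abs(P[...,1]+.226)<.05)&(P[...,2]>.07)&(P[...,2]<.1); q=P[m]
print(len(q)); 
if len(q): print(cv2.minAreaRect(q[:,:2].astype(np.float32)),q[:,2].mean())
print(find('wrist','spacer',c))
E
```

```text
t 1.43 pos [ 0.3742 -0.2623  0.2239] rot [ 1.7999e+02  1.0000e-02 -1.6525e+02] F [ 1.6 -0.8 -0.2] w 0.088
toolshift [-0.0265  0.0306  0.0239] spin -0.75 rows>= 1.1 j [-10.  -0. -26.  -0. -65. -65.]
1608
((0.3925383388996124, -0.22744148969650269), (0.030498366802930832, 0.046045172959566116), 16.903112411499023) 0.08312894325776017
[(0.89, [0.393, -0.232, -0.003])]
```

Emit:
send_rows --motion '[{"travel": [-0.0266, 0.0293, 0.005], "spin": -2}, {"travel": [0, 0, 0.02], "spin": 0}, {"travel": [0, 0, 0.035], "spin": 0}]'

```text
time_s: 1.78
tcp_pos: [0.3999, -0.2252, 0.171]
eef_rot: [-179.5, 0.9, -162.3]
contact_force: [-0.2, 1.0, -0.7]
gripper_width: 0.0877
```

```bash
python3 - <<'E'
from h import *
go(.3925,-.2272,.029,-163.1)
E
```

```text
t 1.78 pos [ 0.3999 -0.2252  0.171 ] rot [-179.51    0.87 -162.35] F [-0.2  1.  -0.7] w 0.0877
toolshift [0.0098 0.0015 0.1418] spin 0.75 rows>= 3.5 j [ -5.   2. -31.   0. -56. -68.]
```

Emit:
send_rows --motion '[{"travel": [0.006, 0.001, 0.02], "spin": 0.5}, {"travel": [0.0, 0, 0.02], "spin": 0}, {"travel": [0, 0, 0.008], "spin": 0}]'

```text
time_s: 2.03
tcp_pos: [0.3932, -0.225, 0.1182]
eef_rot: [-179.6, 0.8, -162.7]
contact_force: [0.1, -0.8, 0.1]
gripper_width: 0.0876
```

```bash
python3 - <<'E'
from h import *
go(.3925,-.2272,.029,-163.1)
E
```

```text
t 2.03 pos [ 0.3932 -0.225   0.1182] rot [-179.61    0.8  -162.73] F [ 0.1 -0.8  0.1] w 0.0876
toolshift [ 0.0026 -0.0013  0.0892] spin 0.37 rows>= 2.2 j [ -5.   5. -36.   0. -48. -68.]
```

Emit:
send_rows --motion '[{"travel": [0.0026, -0.0013, 0.025], "spin": 0.4}, {"travel": [0, 0, 0.025], "spin": 0}, {"travel": [0, 0, 0.025], "spin": 0}, {"travel": [0, 0, 0.008], "spin": 0}, {"travel": [0, 0, 0], "spin": 0}]'

```text
time_s: 2.45
tcp_pos: [0.394, -0.2296, 0.0338]
eef_rot: [-179.5, 0.9, -163.2]
contact_force: [-0.3, 0.9, -0.0]
gripper_width: 0.0875
```

```bash
python3 - <<'E'
from h import *
go(.3925,-.2272,.029,-163.1)
E
```

```text
t 2.45 pos [ 0.394  -0.2296  0.0338] rot [-179.48    0.93 -163.17] F [-0.3  0.9 -0. ] w 0.0875
toolshift [0.0008 0.0028 0.0048] spin -0.07 rows>= 0.1 j [ -5.  13. -41.   0. -35. -68.]
```

Emit:
send_rows --motion '[{"travel": [0.0008, 0.0028, 0.005], "spin": 0}, {"travel": [0, 0, 0], "spin": 0}]'

```text
time_s: 2.62
tcp_pos: [0.3933, -0.2277, 0.0298]
eef_rot: [-179.4, 1.0, -163.2]
contact_force: [-0.9, 1.0, 0.1]
gripper_width: 0.0875
```

Emit:
send_rows --motion '[{"travel": [0, 0, 0], "spin": 0}, {"travel": [0, 0, 0], "spin": 0}, {"travel": [0, 0, 0], "spin": 0}, {"travel": [0, 0, 0], "spin": 0}, {"travel": [0, 0, 0], "spin": 0}]' --gripper -1 --squeeze 45

```text
time_s: 3.03
tcp_pos: [0.3965, -0.228, 0.0341]
eef_rot: [-179.2, 1.4, -163.1]
contact_force: [-0.3, -1.4, 0.6]
gripper_width: 0.0595
```

Emit:
send_rows --motion '[{"travel": [0, 0, 0], "spin": 0}, {"travel": [0, 0, 0], "spin": 0}, {"travel": [0, 0, 0], "spin": 0}, {"travel": [0, 0, 0], "spin": 0}]'

```text
time_s: 3.37
tcp_pos: [0.3969, -0.228, 0.0348]
eef_rot: [-179.2, 1.4, -163.1]
contact_force: [0.3, 0.1, -0.3]
gripper_width: 0.0459
```

```bash
python3 - <<'E'
from h import *
go(.3925,-.2272,.2,-163.1)
E
```

```text
t 3.37 pos [ 0.3969 -0.228   0.0348] rot [-179.22    1.44 -163.12] F [ 0.3  0.1 -0.3] w 0.0459
toolshift [-0.0002 -0.0003 -0.1652] spin -0.02 rows>= 4.0 j [ -5.  12. -41.   0. -35. -68.]
```

Emit:
send_rows --motion '[{"travel": [0, 0, -0.015], "spin": 0}, {"travel": [0, 0, -0.025], "spin": 0}, {"travel": [0, 0, -0.03], "spin": 0}, {"travel": [0, 0, -0.03], "spin": 0}, {"travel": [0, 0, -0.015], "spin": 0}]'

```text
time_s: 3.78
tcp_pos: [0.3893, -0.2268, 0.1491]
eef_rot: [-179.5, 0.7, -163.2]
contact_force: [1.0, 0.2, -0.5]
gripper_width: 0.0461
```

```bash
python3 - <<'E'
from h import *
go(.46,-.02,.165,-175)
E
```

```text
t 3.78 pos [ 0.3893 -0.2268  0.1491] rot [-179.54    0.73 -163.19] F [ 1.   0.2 -0.5] w 0.0461
toolshift [-0.1277  0.1774 -0.0156] spin 11.81 rows>= 5.3 j [ -5.   3. -34.   0. -53. -68.]
```

Emit:
send_rows --motion '[{"travel": [-0.02, 0.025, -0.004], "spin": 2.2}, {"travel": [-0.024, 0.033, -0.003], "spin": 2.2}, {"travel": [-0.022, 0.034, -0.003], "spin": 2.2}, {"travel": [-0.018, 0.036, -0.003], "spin": 2.2}, {"travel": [-0.01, 0.038, -0.003], "spin": 2.2}]'

```text
time_s: 4.2
tcp_pos: [0.4489, -0.0429, 0.1708]
eef_rot: [-179.6, 1.3, -175.3]
contact_force: [1.1, 0.4, -0.7]
gripper_width: 0.046
```

```bash
python3 - <<'E'
from h import *
go(.3934,.3008,.14,173)
E
```

```text
t 4.2 pos [ 0.4489 -0.0429  0.1708] rot [-179.63    1.26 -175.29] F [ 1.1  0.4 -0.7] w 0.046
toolshift [0.0277 0.3473 0.028 ] spin 11.71 rows>= 8.5 j [  20.    1.  -32.    1.  -56. -106.]
```

Emit:
send_rows --motion '[{"travel": [-0.006, 0.039, 0], "spin": 1.5}, {"travel": [-0.003, 0.039, 0], "spin": 1.5}, {"travel": [0.0, 0.039, 0], "spin": 1.5}, {"travel": [0.004, 0.039, 0], "spin": 1.5}, {"travel": [0.008, 0.039, 0.004], "spin": 1.5}]'

```text
time_s: 4.62
tcp_pos: [0.441, 0.1627, 0.1672]
eef_rot: [-179.9, 1.5, 176.7]
contact_force: [0.3, -0.2, -1.6]
gripper_width: 0.0459
```

```bash
python3 - <<'E'
from h import *
go(.3934,.3008,.14,173)
E
```

```text
t 4.62 pos [0.441  0.1627 0.1672] rot [-179.91    1.49  176.74] F [ 0.3 -0.2 -1.6] w 0.0459
toolshift [0.0561 0.1352 0.0256] spin 3.74 rows>= 3.6 j [  45.    3.  -31.    1.  -55. -139.]
```

Emit:
send_rows --motion '[{"travel": [0.014, 0.035, 0.004], "spin": 1}, {"travel": [0.014, 0.035, 0.004], "spin": 1}, {"travel": [0.014, 0.03, 0.006], "spin": 1}, {"travel": [0.012, 0.008, 0.006], "spin": 0.5}, {"travel": [0, 0, 0], "spin": 0}]'

```text
time_s: 5.03
tcp_pos: [0.3918, 0.2871, 0.1437]
eef_rot: [180.0, 1.5, 173.3]
contact_force: [-0.7, -0.5, -1.4]
gripper_width: 0.0461
```

```bash
python3 - <<'E'
from h import *
go(.3934,.3008,.057,173)
for n in ('wrist','side'):
    c,f,im,d,P=snap(n,n+'2'); np.save(n+'2.npy',P)
    print(n,find(n,'jar_a',c)); print(find(n,'rack_1',c)); print(find(n,'spacer',c))
w=cv2.imread('pics/wrist2.png'); s=cv2.resize(cv2.imread('pics/side2.png')[190:310,170:330],None,fx=2.4*1.333/1.333,fy=2.4)
s=cv2.copyMakeBorder(s,0,384-s.shape[0],0,0,cv2.BORDER_CONSTANT)
cv2.imwrite('pics/p2.png',cv2.resize(np.hstack([w,s]),(800,int(384*800/(512+s.shape[1])))))
E
```

```text
t 5.03 pos [0.3918 0.2871 0.1437] rot [179.97   1.52 173.29] F [-0.7 -0.5 -1.4] w 0.0461
toolshift [0.0023 0.0137 0.0867] spin 0.29 rows>= 2.1 j [  61.    6.  -31.    2.  -52. -158.]
wrist [(0.83, [0.481, 0.401, -0.001]), (0.67, [0.374, 0.375, -0.001]), (0.62, [0.568, 0.281, 0.0])]
[]
[(0.67, [0.39, 0.284, 0.106])]
side [(0.77, [0.575, 0.28, 0.002]), (0.75, [0.592, 0.39, -0.002]), (0.73, [0.375, 0.37, 0.001]), (0.68, [0.513, 0.285, 0.001]), (0.62, [0.472, 0.393, -0.004]), (0.54, [0.579, -0.075, 0.002])]
[(0.94, [0.544, -0.078, 0.0]), (0.67, [0.513, 0.283, 0.0])]
[(0.75, [0.392, 0.287, 0.109])]
```

View pics/p2.png

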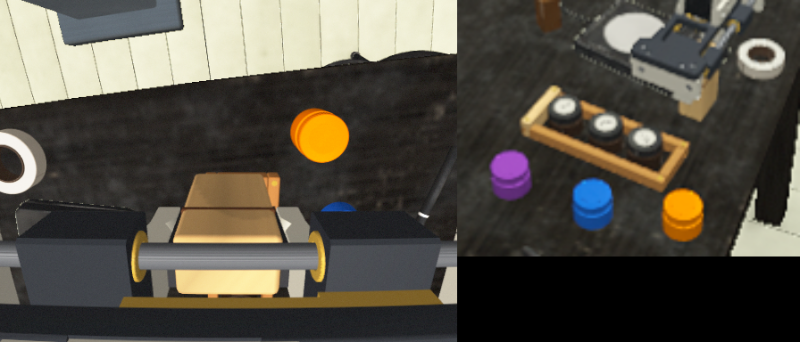

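The block is held. The side view shows it hanging behind the cross bar at ~(700,95), with rack_1's jars untouched. The wrist camera looks backward, so the side camera will give the fit. I'll compare block and rails in that same camera.

```bash
python3 - <<'E'
from h import *
s=r.get_state(); P=np.load('side2.npy'); t=s['tcp_pos']; M=Rm(s['eef_rot'])
q=P.reshape(-1,3); L=(q-t)@M   # tool frame
m=(abs(L[:,0])<.03)&(abs(L[:,1])<.04)&(q[:,2]>.112)&(q[:,2]<.138); l=L[m]; print(len(l))
print('tool-y pct',np.percentile(l[:,1],[2,10,50,90,98]).round(4),'tool-x',np.percentile(l[:,0],[2,50,98]).round(4))
f=l[abs(l[:,1]-np.median(l[:,1]))<.003]
k=np.polyfit(f[:,0],f[:,1],1); print('face slope deg',np.degrees(np.arctan(k[0])), 'mean y',f[:,1].mean())
mm=(abs(L[:,0])<.03)&(abs(L[:,1])<.04)&(q[:,2]>.09)&(q[:,2]<.12); print('bottom z',np.percentile(q[mm][:,2],[1,3]))
for nm in('side','side2'):
    q=np.load(nm+'.npy').reshape(-1,3)
    q=q[(q[:,2]>.0155)&(q[:,2]<.0205)&(abs(q[:,0]-.5125)<.12)&(abs(q[:,1]-.286)<.06)]
    best=None
    for yaw in np.arange(-9,-4.9,.25):
        a=np.radians(yaw); n=-(q[:,0]-.5125)*np.sin(a)+(q[:,1]-.2862)*np.cos(a)
        h,_=np.histogram(n,np.arange(-.06,.06,.001)); sc=(h**2).sum()
        if best is None or sc>best[0]: best=(sc,yaw,n)
    n=best[2]; a=np.radians(best[1]); u=(q[:,0]-.5125)*np.cos(a)+(q[:,1]-.2862)*np.sin(a)
    hi=n[(n>.02)&(abs(u)<.09)];lo=n[(n<-.02)&(abs(u)<.09)]
    print(nm,best[1],'+rail',np.percentile(hi,[3,50,97]).round(4),'-rail',np.percentile(lo,[3,50,97]).round(4),'u',np.percentile(u,[1,99]).round(4))
E
```

```text
114
tool-y pct [-0.0197 -0.0124  0.0204  0.0231  0.024 ] tool-x [-0.0069  0.0157  0.02  ]
face slope deg -1.7673818820602674 mean y 0.021474124440607707
bottom z [0.11051967 0.11074055]
side -7.0 +rail [0.022  0.0318 0.0385] -rail [-0.0375 -0.0324 -0.0248] u [-0.1027  0.0918]
side2 -6.0 +rail [0.021  0.0319 0.0388] -rail [-0.0376 -0.032  -0.0248] u [-0.1024  0.091 ]
```

Emit:
send_rows --motion '[{"travel": [-0.008, 0.006, 0.01], "spin": 0}, {"travel": [-0.007, 0.006, 0.02], "spin": 0}, {"travel": [0, 0, 0.015], "spin": 0}, {"travel": [0, 0, 0], "spin": 0}]'

```text
time_s: 5.77
tcp_pos: [0.4152, 0.2942, 0.1023]
eef_rot: [179.5, 1.8, 172.8]
contact_force: [-0.1, -0.7, -1.2]
gripper_width: 0.046
```

```bash
cat >> h.py <<'E'
def lane(u,z,n=0,c=(.5125,.2867),yaw=-6.75):
    a=np.radians(yaw); t=r.get_state()['tcp_pos']
    print('now u',round(((t[0]-c[0])*np.cos(a)+(t[1]-c[1])*np.sin(a))*1000,1),'n',round((-(t[0]-c[0])*np.sin(a)+(t[1]-c[1])*np.cos(a))*1000,1),'z',round(t[2]*1000,1))
    go(c[0]+u*np.cos(a)-n*np.sin(a),c[1]+u*np.sin(a)+n*np.cos(a),z,180+yaw)
E
python3 - <<'E'
from h import *
lane(-.1055,.058)
E
```

```text
now u -97.5 n -4.0 z 102.3
t 5.77 pos [0.4152 0.2942 0.1023] rot [179.51   1.78 172.84] F [-0.1 -0.7 -1.2] w 0.046
toolshift [0.0094 0.0036 0.044 ] spin -0.41 rows>= 1.1 j [  59.   11.  -32.    2.  -46. -157.]
```

Emit:
send_rows --motion '[{"travel": [0.009, 0.0036, 0.012], "spin": -0.4}, {"travel": [0.0, 0, 0.012], "spin": 0}, {"travel": [0.0, 0, 0.006], "spin": 0}, {"travel": [0, 0, 0], "spin": 0}]'

```text
time_s: 6.1
tcp_pos: [0.4094, 0.2979, 0.0733]
eef_rot: [179.5, 1.9, 173.1]
contact_force: [-0.9, -0.3, -0.7]
gripper_width: 0.0457
```

```bash
python3 - <<'E'
from h import *
lane(-.1055,.058)
M=Rm(r.get_state()['eef_rot']); print('now up in tool',M.T@[0,0,1]); print('grasp',Rm([-179.22,1.44,-163.12]).T@[0,0,1])
E
```

```text
now u -103.7 n -1.0 z 73.3
t 6.1 pos [0.4094 0.2979 0.0733] rot [179.48   1.85 173.07] F [-0.9 -0.3 -0.7] w 0.0457
toolshift [0.0023 0.0009 0.0152] spin -0.18 rows>= 0.4 j [  59.   13.  -34.    2.  -42. -158.]
now up in tool [-0.0323528   0.00913431 -0.99943477]
grasp [-0.0251301  -0.01360885 -0.99959156]
```

Emit:
send_rows --motion '[{"travel": [0.002, 0.001, 0.007], "spin": 0}, {"travel": [0.0, 0, 0.005], "spin": 0}, {"travel": [0.0, 0, 0], "spin": 0}]'

```text
time_s: 6.35
tcp_pos: [0.4089, 0.2996, 0.0624]
eef_rot: [179.3, 1.9, 173.0]
contact_force: [0.1, 0.5, -0.5]
gripper_width: 0.0458
```

```bash
python3 - <<'E'
from h import *
lane(-.1055,.057)
c,f,im,d,P=snap('side','side3'); np.save('side3.npy',P)
cv2.imwrite('pics/p3.png',cv2.resize(im[200:290,180:300],None,fx=6,fy=6,interpolation=2))
E
```

```text
now u -104.4 n 0.7 z 62.4
t 6.35 pos [0.4089 0.2996 0.0624] rot [179.35   1.94 173.02] F [ 0.1  0.5 -0.5] w 0.0458
toolshift [ 0.0012 -0.0007  0.0053] spin -0.23 rows>= 0.1 j [  60.   14.  -35.    2.  -40. -158.]
```

View pics/p3.png

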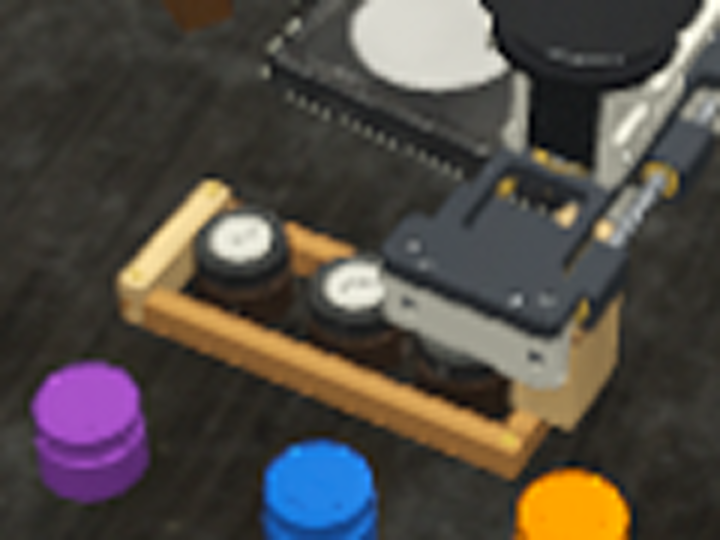

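Block bottom is just above the cross bar, behind jar_c (~(460,365)). Pushing forward now.

Emit:
send_rows --motion '[{"travel": [-0.004, -0.001, 0.003], "spin": 0}, {"travel": [-0.005, 0, 0.002], "spin": 0}, {"travel": [-0.005, 0, 0.001], "spin": 0}, {"travel": [-0.005, 0, 0.001], "spin": 0}]'

```text
time_s: 6.73
tcp_pos: [0.4293, 0.297, 0.0571]
eef_rot: [179.2, 2.0, 173.1]
contact_force: [-1.4, -1.3, -0.9]
gripper_width: 0.0462
```

```bash
python3 - <<'E'
from h import *
lane(-.0595,.057)
E
```

```text
now u -83.8 n 0.4 z 57.1
t 6.73 pos [0.4293 0.297  0.0571] rot [179.24   1.99 173.1 ] F [-1.4 -1.3 -0.9] w 0.0462
toolshift [-0.0243 -0.0004  0.0009] spin -0.15 rows>= 0.6 j [  57.   15.  -33.    2.  -40. -156.]
```

Emit:
send_rows --motion '[{"travel": [-0.005, 0, 0.001], "spin": 0}, {"travel": [-0.005, 0, 0.0005], "spin": 0}, {"travel": [-0.004, 0, 0.0005], "spin": 0}]'

```text
time_s: 6.98
tcp_pos: [0.4451, 0.2949, 0.0553]
eef_rot: [179.3, 2.0, 173.1]
contact_force: [-1.1, 0.1, -0.5]
gripper_width: 0.0458
```

```bash
python3 - <<'E'
from h import *
lane(-.0595,.057)
E
```

```text
now u -67.9 n 0.2 z 55.3
t 6.98 pos [0.4451 0.2949 0.0553] rot [179.26   1.97 173.06] F [-1.1  0.1 -0.5] w 0.0458
toolshift [-0.0084 -0.0002 -0.0014] spin -0.19 rows>= 0.2 j [  56.   17.  -32.    2.  -40. -154.]
```

Emit:
send_rows --motion '[{"travel": [-0.003, 0, 0], "spin": 0}, {"travel": [-0.002, 0, 0], "spin": 0}]'

```text
time_s: 7.15
tcp_pos: [0.451, 0.2939, 0.0551]
eef_rot: [179.3, 1.9, 173.0]
contact_force: [-2.3, -0.3, 1.0]
gripper_width: 0.0463
```

Emit:
send_rows --motion '[{"travel": [-0.002, 0, 0], "spin": 0}, {"travel": [-0.002, 0, 0], "spin": 0}]'

```text
time_s: 7.32
tcp_pos: [0.4542, 0.2929, 0.0549]
eef_rot: [179.3, 1.8, 172.9]
contact_force: [-15.6, 4.3, 7.4]
gripper_width: 0.0458
```

```bash
python3 - <<'E'
from h import *
lane(-.0595,.057)
c,f,im,d,P=snap('side','side4'); print(find('side','jar_a',c))
cv2.imwrite('pics/p4.png',cv2.resize(im[200:290,180:300],None,fx=6,fy=6,interpolation=2))
E
```

```text
now u -58.6 n -0.7 z 54.9
t 7.32 pos [0.4542 0.2929 0.0549] rot [179.35   1.82 172.94] F [-15.6   4.3   7.4] w 0.0458
toolshift [ 0.0008  0.0007 -0.0021] spin -0.31 rows>= 0.1 j [  55.   17.  -31.    2.  -40. -153.]
[(0.9, [0.477, 0.395, -0.004]), (0.86, [0.376, 0.371, -0.001]), (0.72, [0.48, -0.08, -0.001]), (0.66, [0.584, 0.279, -0.001]), (0.65, [0.485, 0.288, -0.001]), (0.59, [0.594, 0.392, -0.001]), (0.47, [0.532, 0.284, -0.001])]
```

View pics/p4.png

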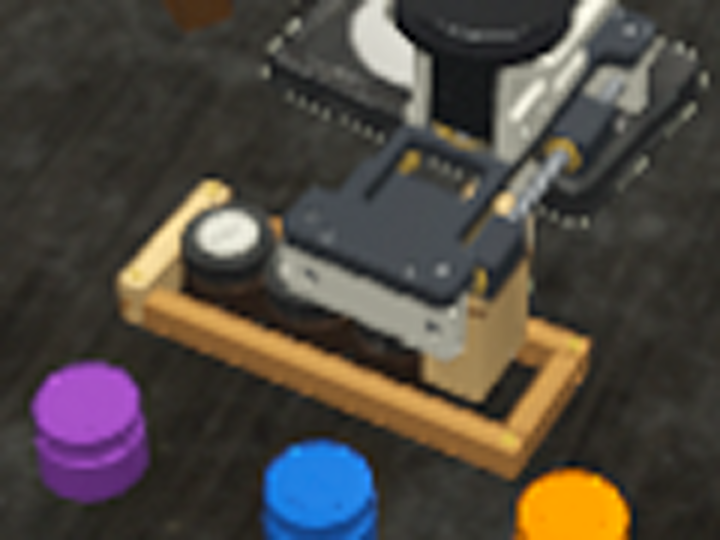

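Row is closed: 15 N at u ≈ −58.6 mm (predicted −59.5), jars at (.485, .532, .584), matching a flush row. Backing off 5 mm and lowering.

Emit:
send_rows --motion '[{"travel": [0.005, 0.0007, -0.001], "spin": -0.3}, {"travel": [0.002, 0, 0], "spin": 0}]'

```text
time_s: 7.58
tcp_pos: [0.4471, 0.2947, 0.0558]
eef_rot: [179.3, 1.8, 173.3]
contact_force: [0.7, 0.1, -0.7]
gripper_width: 0.0455
```

```bash
python3 - <<'E'
from h import *
lane(-.0645,.0348)
M=Rm(r.get_state()['eef_rot']); print('up',M.T@[0,0,1])
E
```

```text
now u -65.9 n 0.2 z 55.8
t 7.58 pos [0.4471 0.2947 0.0558] rot [179.35   1.83 173.27] F [ 0.7  0.1 -0.7] w 0.0455
toolshift [-0.0007 -0.0004  0.0211] spin 0.02 rows>= 0.5 j [  55.   17.  -31.    2.  -40. -154.]
up [-0.03187992  0.0113808  -0.99942691]
```

Emit:
send_rows --motion '[{"travel": [0, 0, 0.005], "spin": 0}, {"travel": [0, 0, 0.005], "spin": 0}]'

```text
time_s: 7.75
tcp_pos: [0.4479, 0.2957, 0.0466]
eef_rot: [179.2, 1.9, 173.3]
contact_force: [-0.4, 0.4, -0.4]
gripper_width: 0.0459
```

```bash
python3 - <<'E'
from h import *
lane(-.0645,.0348)
E
```

```text
now u -65.3 n 1.4 z 46.6
t 7.75 pos [0.4479 0.2957 0.0466] rot [179.21   1.94 173.34] F [-0.4  0.4 -0.4] w 0.0459
toolshift [-0.0004 -0.0015  0.0118] spin 0.09 rows>= 0.3 j [  55.   18.  -32.    2.  -39. -154.]
```

Below the rail top without contact (bottom ~12 mm). Continuing.

Emit:
send_rows --motion '[{"travel": [0, -0.0014, 0.004], "spin": 0}, {"travel": [0, -0.0003, 0.003], "spin": 0}]'

```text
time_s: 7.92
tcp_pos: [0.448, 0.2941, 0.0384]
eef_rot: [179.2, 2.0, 173.4]
contact_force: [0.2, -0.1, -1.4]
gripper_width: 0.046
```

Emit:
send_rows --motion '[{"travel": [0, 0, 0.002], "spin": 0}, {"travel": [0, 0, 0.002], "spin": 0}]'

```text
time_s: 8.08
tcp_pos: [0.4486, 0.2939, 0.0345]
eef_rot: [179.3, 2.0, 173.4]
contact_force: [-12.7, -3.0, 41.4]
gripper_width: 0.0456
```

```bash
python3 - <<'E'
from h import *
lane(-.0595,.0348)
E
```

```text
now u -64.3 n -0.4 z 34.5
t 8.08 pos [0.4486 0.2939 0.0345] rot [179.27   1.98 173.41] F [-12.7  -3.   41.4] w 0.0456
toolshift [-0.0049  0.0004 -0.0001] spin 0.16 rows>= 0.1 j [  55.   19.  -33.    2.  -37. -154.]
```

Emit:
send_rows --motion '[{"travel": [-0.002, 0, 0], "spin": 0}, {"travel": [-0.002, 0, 0], "spin": 0}]'

```text
time_s: 8.25
tcp_pos: [0.4529, 0.2937, 0.0352]
eef_rot: [179.3, 2.0, 173.4]
contact_force: [0.1, 0.3, -0.9]
gripper_width: 0.0452
```

```bash
python3 - <<'E'
from h import *
lane(-.0595,.0348)
E
```

```text
now u -60.0 n -0.1 z 35.2
t 8.25 pos [0.4529 0.2937 0.0352] rot [179.26   2.02 173.45] F [ 0.1  0.3 -0.9] w 0.0452
toolshift [-0.0005  0.0001  0.0004] spin 0.2 rows>= 0.0 j [  55.   19.  -32.    2.  -37. -153.]
```

Emit:
send_rows --motion '[{"travel": [-0.001, 0, 0.0008], "spin": 0}, {"travel": [-0.002, 0, 0.0003], "spin": 0}]'

```text
time_s: 8.42
tcp_pos: [0.4547, 0.2935, 0.0347]
eef_rot: [179.3, 1.9, 173.4]
contact_force: [-21.2, 5.7, 18.7]
gripper_width: 0.0457
```

Emit:
send_rows --motion '[{"travel": [-0.002, 0, 0.0005], "spin": 0}, {"travel": [-0.002, 0, 0.0005], "spin": 0}]'

```text
time_s: 8.58
tcp_pos: [0.4549, 0.2935, 0.0347]
eef_rot: [179.3, 1.6, 173.3]
contact_force: [-19.3, 5.2, 17.5]
gripper_width: 0.0456
```

```bash
python3 - <<'E'
from h import *
lane(-.0595,.0348)
E
```

```text
now u -58.0 n -0.0 z 34.7
t 8.58 pos [0.4549 0.2935 0.0347] rot [179.28   1.62 173.3 ] F [-19.3   5.2  17.5] w 0.0456
toolshift [ 0.0015  0.     -0.0002] spin 0.05 rows>= 0.0 j [  54.   19.  -32.    2.  -38. -152.]
```

```bash
python3 - <<'E'
from h import *
out=[]
for n in ('side','wrist','scene'):
    c,f,im,d,P=snap(n,n+'5'); np.save(n+'5.npy',P); out.append(im)
    if n!='wrist': print(n,find(n,'jar_a',c),find(n,'atomiser',c),find(n,'tape_roll',c))
s=cv2.resize(out[0][205:285,190:290],(480,384),interpolation=2)
cv2.imwrite('pics/p5.png',cv2.resize(np.hstack([s,out[1]]),(800,310)))
lane(-.0595,.0348)
q=np.load('wrist5.npy').reshape(-1,3); t=r.get_state()['tcp_pos']
a=np.radians(-6.75); u=(q[:,0]-.5125)*np.cos(a)+(q[:,1]-.2867)*np.sin(a); nn=-(q[:,0]-.5125)*np.sin(a)+(q[:,1]-.2867)*np.cos(a)
m=(abs(nn)<.018)&(u>-.09)&(u<-.07)&(q[:,2]>.005)&(q[:,2]<.078)
print('rear face pts',m.sum())
if m.sum()>20:
    k=np.polyfit(q[m,2],u[m],1); print('rear face lean deg',np.degrees(np.arctan(k[0])),'u at z0',k[1],'zrange',q[m,2].min(),q[m,2].max())
m=(abs(nn)<.025)&(u>-.085)&(u<-.045)&(q[:,2]>.078)&(q[:,2]<.09); print('top z',np.median(q[m,2]),m.sum())
E
```

```text
side [(0.95, [0.475, 0.395, -0.001]), (0.88, [0.375, 0.37, 0.001]), (0.58, [0.478, -0.075, -0.001]), (0.56, [0.582, 0.28, 0.0]), (0.56, [0.593, 0.393, 0.0]), (0.47, [0.532, 0.282, -0.0]), (0.42, [0.486, 0.288, -0.001])] [(0.76, [0.685, 0.087, -0.001])] [(0.81, [0.372, 0.059, -0.005]), (0.57, [0.584, 0.278, 0.001])]
scene [(0.74, [0.376, 0.378, -0.006]), (0.72, [0.532, -0.071, 0.001]), (0.71, [0.573, 0.284, -0.001]), (0.65, [0.474, -0.072, 0.002]), (0.62, [0.582, -0.075, -0.001]), (0.49, [0.587, 0.392, -0.007]), (0.44, [0.53, 0.285, 0.001]), (0.44, [0.48, 0.399, -0.003])] [(0.51, [0.684, 0.097, 0.001])] [(0.65, [0.367, 0.062, -0.005])]
now u -58.0 n -0.0 z 34.7
t 9.03 pos [0.4549 0.2935 0.0347] rot [179.28   1.63 173.32] F [-19.    5.4  17.6] w 0.0461
toolshift [ 0.0015  0.     -0.0001] spin 0.07 rows>= 0.0 j [  54.   19.  -32.    2.  -38. -152.]
rear face pts 5088
rear face lean deg 1.0542448480886937 u at z0 -0.07808065929117283 zrange 0.005001978336743013 0.07799311879806868
top z 0.08407912125023209 4831
```

View pics/p5.png

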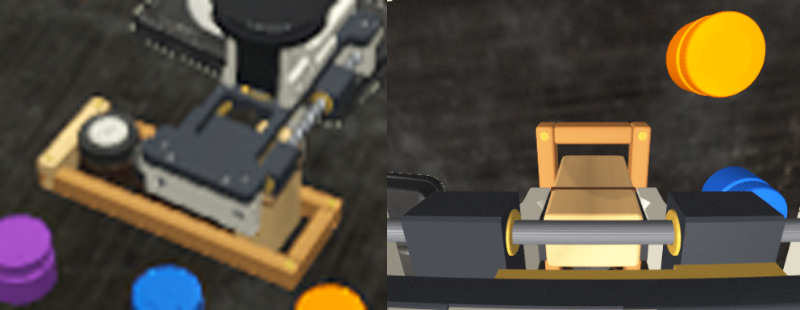

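The block stands in the gap with its top at z = 84 mm. The ~20 N push held steady over 0.45 s and nothing else has moved, so I'm handing in.

```bash
python3 -c "
from plant import r
print(r.close_job())"
```

```text
the job is handed in; nothing more can be done
None
```

I closed up the row in rack_1, stood the spacer in the gap and handed the job in with the block still gripped and pressed against the last jar. rack_1 is the left rack, the one with the thin end stop. I pushed the three jars flush with the held block carried just above the cross bar. I then backed off about 7 mm, lowered the block to the worktop behind the last jar and pressed forward.

Last checks, at about 9 s of the 72 s:
- **Push:** about 20 N along the lane and 18 N on the worktop, steady over the 0.45 s I watched it.
- **Block:** its top is at z = 84 mm, so it is all the way down. It measured about 1° of lean toward the jars, within the ~2 mm camera calibration.
- **Jars:** the side camera puts rack_1's jars at x ≈ 0.582, 0.532 and 0.486, which fits a gapless row to within the detector's 4 mm. The scene camera read the far jar at 0.573, about 9 mm off. I trust the side view, because the push stopped within about 1 mm of where a flush row should.
- **Bystanders:** the tape roll, the atomiser, rack_2's jars and the coloured look-alikes are where they were at the start, to within the detector's accuracy.

While setting the block down, the downward force briefly reached 41 N. That went through the held block onto the worktop, not through the gripper's body, and it eased straight away. I can't tell whether the judge counts it against the 40 N limit.

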